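# Stand two slumped test-tube racks back up

### The arm

A 6-joint arm with a two-finger parallel gripper is mounted at the origin on the work surface. World frame = base frame: x ahead of the robot, y to its left, z up, the work surface at z = 0. Lengths are in mm, angles in degrees, forces in N, time in s.
With the tool pointing down it reaches from about 350 to 850 mm from the base axis. Payload 8.1 kg.
Tool frame: the origin (TCP) lies between the finger pads; the fingertips stand 22 mm ahead of it and the grasp point (between the pads) lies 3 mm ahead of it; z points along the fingers, y is the line along which they close (so a half turn about z gives the same grasp; the last joint's range is limited). The gripper opens to 85 mm and grips with 20 to 120 N. Pads are 22 mm wide; open, the fingers measure 114 mm over their backs; the gripper's body (76 mm by 85 mm) begins 54 mm behind the grasp point. The pads swing forward as they close: fully open they stand 13 mm farther back than shut.
Start: joints at [68.388, 7.471, 85.268, -0, 87.261, -4.893], TCP at [172.584, 574.648, 253.292] pointing down, gripper open.
Joint ranges: [-169.43, 169.43], [-51.17, 129.36], [1.28, 143.12], [-76.62, 256.62], [0, 156.53], [-152.29, 152.29]. Speed limits (degrees/s): [136.94, 136.94, 159.86, 180, 180, 180].

### API

Orientations are given as [roll, pitch, yaw] about the fixed x, y, z axes, in that order (R = Rz(yaw) Ry(pitch) Rx(roll)).
In Python, from bench import sense, snapshot, calibration, hand_in gives the robot as it stands.
- The arm moves only by the shell command python3 -m crank 'ROWS' [FORCE]. ROWS is JSON, a list of rows, each a list of 5 numbers: the shift along the tool's x, y, z in cm, then the turn about the tool's z in rad, then the finger opening in cm, from 0 to 8.54. A call has 1 to 20 rows; each row is the pose to reach, as a shift and turn from the pose commanded when the call began, along the tool's axes at that moment; what a row does not reach only later rows make up. A row lasts 1/10 s, in which the tool goes at most 50 mm and 8.59 degrees, less where a joint would pass 70% of its speed; a pose out of reach is approached as far as the arm can. A call with a gripper value outside its range is refused whole. The fingers move at their own pace and stop on an object; FORCE is the grip in N (left out, the last holds). Time passes only in rows, so rows that repeat a pose let the fingers close. It gives the time, the measured TCP pose, the force, the opening and the grip force at its end, in the units of the state.
- sense(): the state, without advancing time (a new reading comes with each control period).
- snapshot(name): name is "scene" or "top" or "wrist"; returns (picture, depth): 384x512x3 uint8, red, green, blue; 384x512 float32, mm along the optical axis (not along the pixel's ray), 0 where there is no reading.
- calibration(name): a dict with "fovy" (degrees; the focal length in pixels is half the picture's height over the tangent of half this angle, whatever the lens; pixels are square), "cx", "cy" (the principal point, pixels), "k1" (the pictures are not rectified: a ray, as slopes to the right and down, at radius r is drawn at 1 + k1 r^2 times it, then the intrinsics apply), "rvec" (rotation vector, rad) and "tvec" (3), from world to camera coordinates, as OpenCV has them; the wrist camera has in their place "tool_from_camera" (4x4, takes a point from camera to tool coordinates, whose origin is the TCP and whose axes are the flange's). Camera axes: x right, y down, z forward; pixel columns grow to the right and rows downward; lengths in mm; the calibration is good to about 2 mm. A picture is of the moment at which its call begins: read the wrist's pose just before it. calibration takes no time and is no camera call.
- hand_in(): hands the job in; it is judged then, once.
The state is a dict: "time": time; "joint_pos": joint angles; "qd": joint speeds; "joint_efforts": joint torques, N m; "tool_pos": TCP position; "tcp_rot": TCP orientation; "ft_force": force on the tool from outside, world axes, zero at the start; "wrist_torque": the same for the moment, N m; "finger_gap": finger opening in mm; "grip_force": force on a finger pad.
Only numpy, scipy, OpenCV 4.12 (cv2) and the standard library are available. Lean on these libraries where they do the work, as an engineer would, in place of code of your own. Each camera call takes 0.05 s, during which the arm holds its last target. There are 200 camera calls.

### The job

Two test-tube racks have slumped sideways against the low metal case, one on each side of it. Push each rack's leaning top gently away from the case, with the outside of the fingers only, until the rack tips back and stands upright on its feet about where it is now; do not grip or lift the racks, and leave the jar, bottle and flask standing where they are. Either rack may go first.

Things in the scene. Friction and masses are not known exactly. Their poses are not given: they have to be found in the camera images.
- case: Low closed aluminium instrument case, a plain box 260 (x) by 180 (y) by 50 mm high, fixed to the bench. Origin at the centre of its underside; x along its long side, y across it, z up. The racks lean on the upper edges of its two long sides (+y and -y).
- rack_wide: Loose steel rack, 180 long (x), 60 deep (y), 122 tall (z): frame 112, 12 fixed tubes rise 10 above it (rows y=-15, 15; 16 across). Origin: centre of underside. About 0.3-0.65 kg. On the case's +y side; leans about 0.70 rad on its -y foot edge, 42 from the case, -y face on the case's edge, tubes overhanging the case; drops onto its feet by itself once tilted under about 0.35 rad.
- rack_narrow: Loose wooden rack, 140 long (x), 50 deep (y), 110 tall (z): frame 98, 5 fixed tubes rise 12 above it (row y=0; 18 across). Origin: centre of underside. About 0.2-0.42 kg. On the case's -y side; leans about 0.66 rad on its +y foot edge, 39 from the case, +y face on the case's edge, tubes overhanging the case; drops onto its feet by itself once tilted under about 0.35 rad.
- jar: Bystander: small amber jar, 42 mm across, 45 mm tall, standing loose on top of the case. Origin at the centre of its underside.
- bottle: Bystander: amber reagent bottle, 58 mm across, 125 mm tall, standing loose on the bench. Origin at the centre of its underside.
- flask: Bystander: conical glass flask, 74 mm across at the foot, 108 mm tall, standing loose on the bench. Origin at the centre of its underside.
Mind the look-alikes: they are no part of the job. What is shaped like the rack_wide but yellow is not meant.

How it is judged:
By the outcome, as a careful person would: the job done as asked, in the order asked, and still so for the second after the job is handed in, with the robot touching nothing.
It also fails if it takes over 51 s, if anything falls off the work surface, if the arm or the gripper's body presses on something with over 40 N, if the wrist force passes 120 N, or if a joint passes its speed limit or range.

## Working session

There is one attempt and no reset: what is moved stays moved. The work goes in short steps, Python scripts to look and compute and a shell command to move; the robot and the scene stay as the last step left them, time stands still between calls to the robot, and variables do not carry over. Pictures are saved under pics/ and viewed, at most 10 in all, crops included, and the job is handed in when it is done.

```bash
mkdir -p pics
cat > h.py <<'E'
import numpy as np, cv2
from bench import sense, snapshot, calibration
def save(n,f):
    p,d=snapshot(n); cv2.imwrite(f'pics/{f}.png',p[:,:,::-1]); np.save(f'pics/{f}.npy',d); return p,d
def world(n,d):
    c=calibration(n); H,W=d.shape; f=H/2/np.tan(np.radians(c['fovy'])/2)
    K=np.array([[f,0,c['cx']],[0,f,c['cy']],[0,0,1.]])
    g=np.stack(np.meshgrid(np.arange(W),np.arange(H)),-1).reshape(-1,1,2).astype(float)
    u=cv2.undistortPoints(g,K,np.array([c['k1'],0,0,0.])).reshape(H,W,2)
    P=np.dstack([u,np.ones((H,W))])*d[...,None]
    R=cv2.Rodrigues(np.array(c['rvec'],float))[0]
    return (P-np.array(c['tvec']).ravel())@R
E
python3 - <<'E'
from h import *
s=sense(); print(s['time'],s['tool_pos'],s['tcp_rot'],s['ft_force'])
for n in('top','scene'): save(n,n+'0')
import numpy as np
a=cv2.imread('pics/top0.png');b=cv2.imread('pics/scene0.png')
cv2.imwrite('pics/t.png',cv2.resize(a,(800,600)));cv2.imwrite('pics/s.png',cv2.resize(b,(800,600)))
E
```

```text
0.0 [172.38489895 574.16152753 252.25727056] [-1.79893896e+02 -8.18129870e-03  1.63282746e+02] [ 0.19442722 -0.81447757 -0.07886006]
```

View pics/t.png

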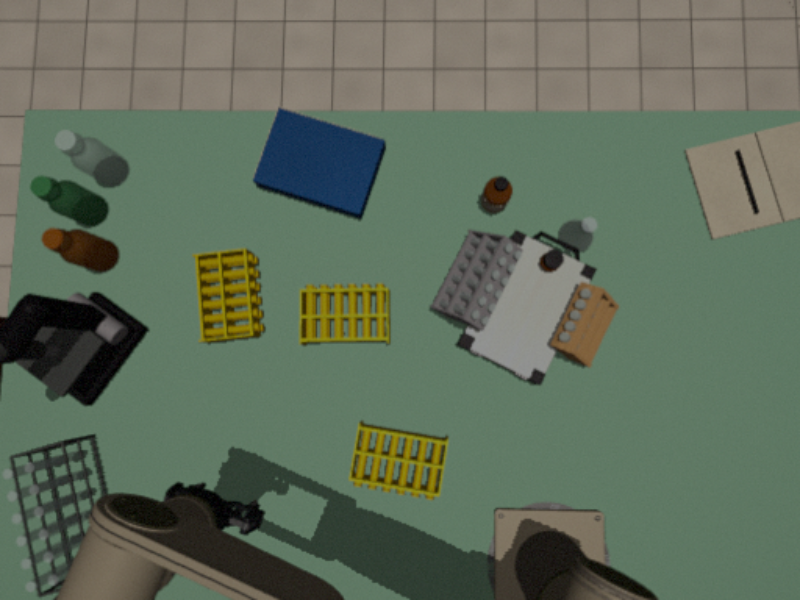

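View pics/s.png

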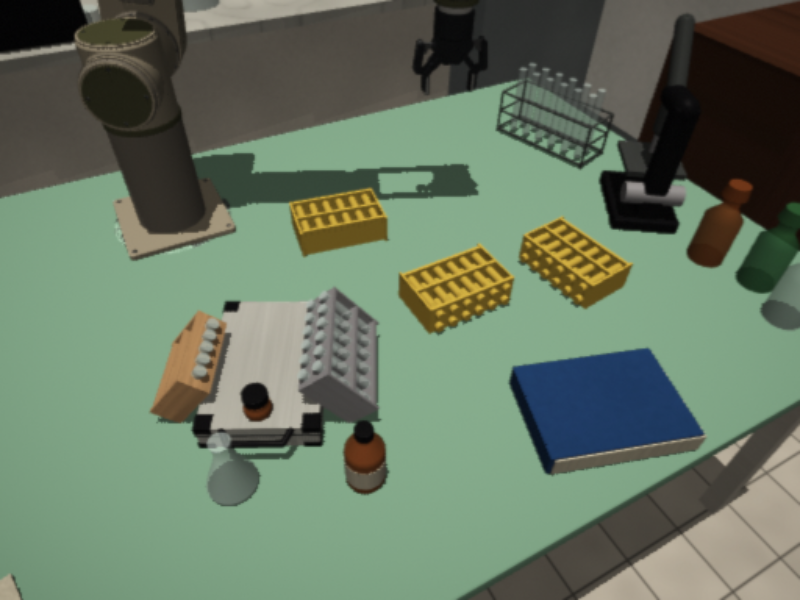

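The top view shows the grey rack_wide at about (475,280), the case at (525,307) and the wooden rack_narrow at (585,325). The jar is on the case's far end at (551,260), the bottle at (495,192) and the flask at (578,235). Three yellow look-alikes, at (228,295), (345,315) and (400,460), stand away from the case and are the wrong colour. The grey rack leaning on the case is the one meant.

Run:
```python
from h import *
d=np.load('pics/top0.npy'); a=cv2.imread('pics/top0.png')
W=world('top',d); np.save('pics/W.npy',W)
roi=np.zeros(d.shape,bool); roi[140:250,270:400]=1
hsv=cv2.cvtColor(a,cv2.COLOR_BGR2HSV)
m=roi&(d>0)&(abs(W[...,2]-50)<6)&(hsv[...,1]<40)
print(m.sum(),np.median(W[m][:,2]))
print('rect',cv2.minAreaRect(W[m][:,:2].astype(np.float32)))
# zoom corners: manual
for n,(u,v) in dict(c1=(515,235),c2=(592,269),c3=(537,381),c4=(462,342),jar=(551,258),bottle=(500,185),flask=(589,226),wt=(505,290),nt=(575,318)).items():
    print(n,W[int(v*.64),int(u*.64)].round())
cv2.imwrite('pics/crop.png',cv2.resize(a[135:255,265:405],(784,672))[:600])
```

```text
3903 50.55363959491609
rect ((563.457763671875, 67.07879638671875), (264.5789794921875, 335.1172790527344), 63.84915542602539)
c1 [661.  70.  53.]
c2 [592. -84.  50.]
c3 [367.  28.  50.]
c4 [443. 178.  53.]
jar [605.   8.  98.]
bottle [742. 108. 127.]
flask [668. -63. 110.]
wt [548.  90.  53.]
nt [488. -36. 109.]
```

View pics/crop.png

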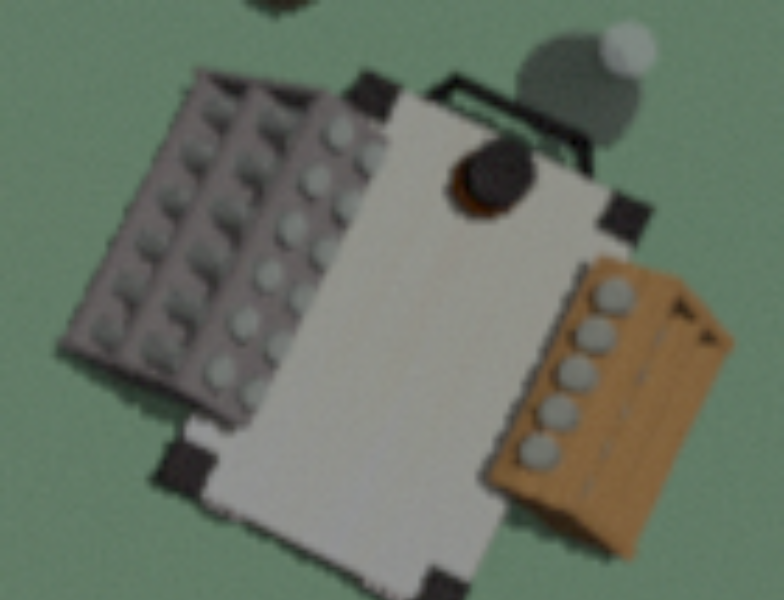

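The enlarged crop shows the grey 12-tube rack on the case's left. Its inner top edge runs from (385,140) to (245,430). The wooden 5-tube rack is on the right, with its inner edge from (585,265) to (487,480). The jar at (490,178) is well to the far end.

Run:
```python
from h import *
W=np.load('pics/W.npy'); a=cv2.imread('pics/top0.png').astype(int); d=np.load('pics/top0.npy')
def cf(p):
    r=np.asarray(p)[...,:2]-[516,48]; t=np.radians(-26.5); X=np.array([np.cos(t),np.sin(t)]);Y=np.array([-X[1],X[0]])
    return np.stack([r@X,r@Y,np.asarray(p)[...,2]],-1)
C=cf(W)
ok=(d>0)
for n,s in(('wide',(C[...,1]>30)&(C[...,1]<220)),('narrow',(C[...,1]<-30)&(C[...,1]>-180))):
    m=ok&s&(abs(C[...,0])<115)&(C[...,2]>62)&(C[...,2]<135)
    P=C[m]; print(n,len(P),np.percentile(P,[1,5,50,95,99],axis=0).round().tolist())
    for z in(66,74,82,90,98,106,114):
        q=P[abs(P[:,2]-z)<4]
        if len(q):print(z,len(q),np.percentile(q[:,:2],[2,98],axis=0).round().tolist())
```

```text
wide 1655 [[-90.0, 57.0, 63.0], [-85.0, 61.0, 67.0], [-1.0, 99.0, 101.0], [84.0, 138.0, 125.0], [88.0, 145.0, 128.0]]
66 116 [[-90.0, 96.0], [87.0, 153.0]]
74 100 [[-90.0, 105.0], [87.0, 145.0]]
82 258 [[-90.0, 62.0], [86.0, 140.0]]
90 152 [[-89.0, 58.0], [87.0, 135.0]]
98 258 [[-90.0, 56.0], [87.0, 120.0]]
106 269 [[-87.0, 60.0], [87.0, 114.0]]
114 121 [[-89.0, 73.0], [87.0, 112.0]]
narrow 1048 [[-53.0, -143.0, 63.0], [-50.0, -140.0, 64.0], [15.0, -102.0, 95.0], [80.0, -75.0, 108.0], [85.0, -73.0, 111.0]]
66 185 [[-53.0, -147.0], [80.0, -119.0]]
74 106 [[-53.0, -142.0], [84.0, -73.0]]
82 143 [[-53.0, -131.0], [85.0, -72.0]]
90 73 [[-53.0, -129.0], [86.0, -78.0]]
98 242 [[-52.0, -118.0], [83.0, -78.0]]
106 283 [[-49.0, -115.0], [84.0, -83.0]]
114 16 [[-51.0, -112.0], [68.0, -89.0]]
```

```bash
python3 -m crank '[[-48,-40.5,2,1.741,0],[-48,-40.5,2,1.741,0],[-48,-40.5,2,1.741,0],[-48,-40.5,2,1.741,0],[-48,-40.5,2,1.741,0],[-48,-40.5,2,1.741,0],[-48,-40.5,2,1.741,0],[-48,-40.5,2,1.741,0],[-48,-40.5,2,1.741,0],[-48,-40.5,2,1.741,0],[-48,-40.5,2,1.741,0],[-48,-40.5,2,1.741,0],[-48,-40.5,2,1.741,0],[-48,-40.5,2,1.741,0],[-48,-40.5,2,1.741,0],[-48,-40.5,2,1.741,0],[-48,-40.5,2,1.741,0],[-48,-40.5,2,1.741,0],[-48,-40.5,2,1.741,0],[-48,-40.5,2,1.741,0]]'
python3 - <<'E'
from h import *
p,d=save('wrist','w1'); cv2.imwrite('pics/w1b.png',cv2.resize(p[:,:,::-1],(640,480)))
s=sense();print(s['ft_force'],s['finger_gap'])
E
```

```text
time: 2.1
tool_pos: [515.7, 49.1, 233.5]
tcp_rot: [180.0, -0.0, 63.6]
ft_force: [-0.6, 0.1, -0.7]
finger_gap: -0.2
grip_force: 0.0
[0.18280112 0.81752409 0.10925644] 0.004946344368892842
```

View pics/w1b.png

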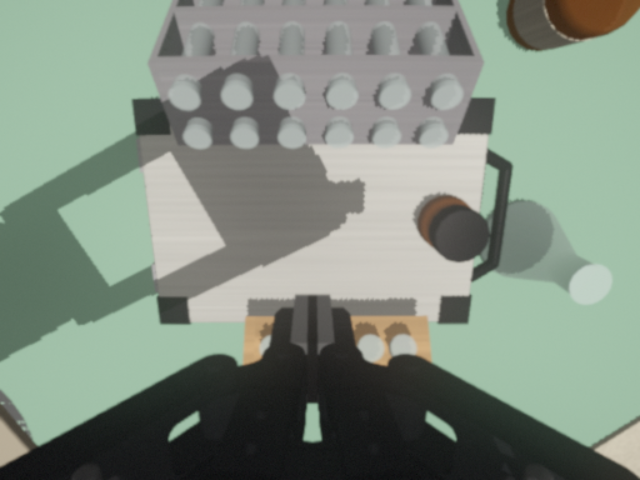

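The wrist view shows the tool square to the case. The wide rack's tubes end at row 140 and the jar is clear at (460,230). Next I descend into the gap between the racks.

```bash
python3 -m crank '[[0,0,4,0,0],[0,0,8,0,0],[0,0,11,0,0],[0,0,13.5,0,0],[0,0,13.5,0,0],[1,0,13.5,0,0],[2,0,13.5,0,0],[3,0,13.5,0,0],[3.5,0,13.5,0,0],[3.5,0,13.5,0,0]]'
```

```text
time: 3.15
tool_pos: [532.3, 81.0, 99.2]
tcp_rot: [179.9, -0.0, 63.6]
ft_force: [0.5, 0.3, -0.4]
finger_gap: 0.3
grip_force: 0.0
```

```bash
python3 -m crank '[[0.2,0,0,0,0],[0.4,0,0,0,0],[0.6,0,0,0,0],[0.8,0,0,0,0],[1,0,0,0,0],[1.2,0,0,0,0],[1.4,0,0,0,0],[1.6,0,0,0,0],[1.8,0,0,0,0],[2,0,0,0,0],[2.2,0,0,0,0],[2.4,0,0,0,0],[2.6,0,0,0,0],[2.8,0,0,0,0],[3,0,0,0,0],[3.2,0,0,0,0],[3.4,0,0,0,0],[3.6,0,0,0,0],[3.8,0,0,0,0],[4,0,0,0,0]]'
python3 - <<'E'
from h import *
p,d=save('scene','s1'); cv2.imwrite('pics/s1b.png',cv2.resize(p[160:330,80:300,::-1],(770,595)))
E
```

```text
time: 5.15
tool_pos: [549.3, 116.0, 98.3]
tcp_rot: [-180.0, 0.0, 63.5]
ft_force: [0.7, 0.4, 0.4]
finger_gap: 0.4
grip_force: 0.0
```

View pics/s1b.png

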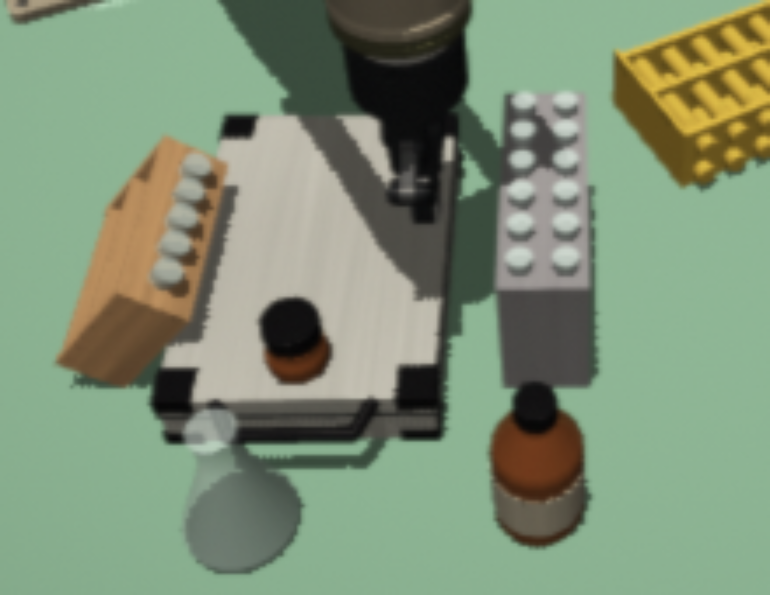

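The wide rack is upright on its feet (crop, (545,240)) and the bottle is still standing at (537,465). Now for the narrow rack: I cross the gap and go slightly lower, because its edge sits at about z=77.

```bash
python3 -m crank '[[-2,0.4,0,0,0],[-5,0.8,0,0,0],[-8,1.2,0.8,0,0],[-10.5,1.6,1.4,0,0],[-11.5,1.6,1.4,0,0],[-12,1.6,1.4,0,0],[-12,1.6,1.4,0,0]]'; python3 -m crank '[[-0.2,0,0,0,0],[-0.4,0,0,0,0],[-0.6,0,0,0,0],[-0.8,0,0,0,0],[-1,0,0,0,0],[-1.2,0,0,0,0],[-1.4,0,0,0,0],[-1.6,0,0,0,0],[-1.8,0,0,0,0],[-2,0,0,0,0],[-2.2,0,0,0,0],[-2.4,0,0,0,0],[-2.6,0,0,0,0],[-2.8,0,0,0,0],[-3,0,0,0,0],[-3.2,0,0,0,0]]'
python3 - <<'E'
from h import *
p,d=save('scene','s2'); cv2.imwrite('pics/s2b.png',cv2.resize(p[160:330,80:300,::-1],(770,595)))
E
```

```text
time: 5.9
tool_pos: [510.3, 1.3, 84.8]
tcp_rot: [180.0, -0.0, 63.5]
ft_force: [-0.3, 0.2, 0.4]
finger_gap: 0.0
grip_force: 0.0
time: 7.5
tool_pos: [495.7, -27.6, 84.3]
tcp_rot: [-180.0, 0.0, 63.5]
ft_force: [-0.6, -0.4, 0.1]
finger_gap: 0.0
grip_force: 0.0
```

View pics/s2b.png

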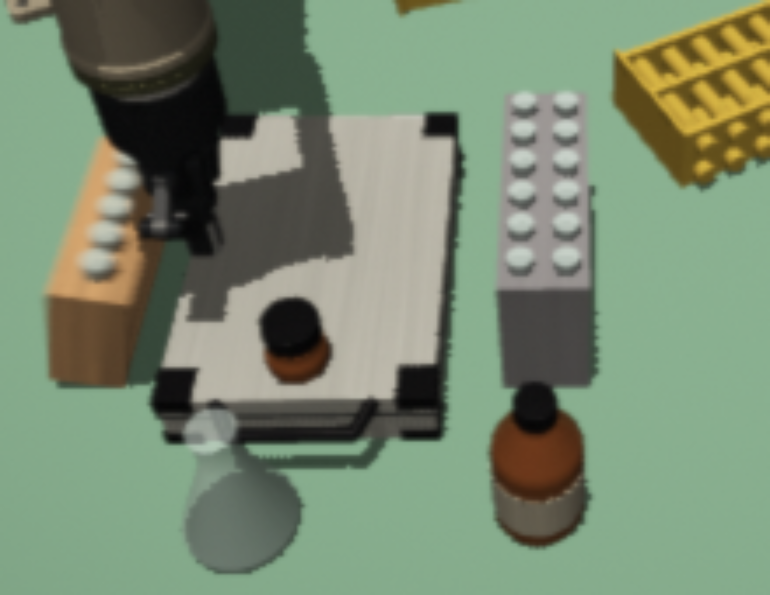

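The wooden rack looks upright too, at (95,320), and nothing else has moved. I'll retreat back to the middle and up, then check.

```bash
python3 -m crank '[[1,0,0,0,0],[3,0,0,0,0],[6,0,0,0,0],[7.5,0,-1,0,0],[7.5,0,-5,0,0],[7.5,0,-10,0,0],[7.5,0,-14,0,0],[7.5,0,-18,0,0],[7.5,0,-20,0,0],[7.5,0,-20,0,0],[7.5,0,-20,0,0]]'
python3 - <<'E'
from h import *
p,d=save('scene','s3'); cv2.imwrite('pics/s3b.png',cv2.resize(p[160:330,80:300,::-1],(770,595)))
W=world('scene',d); r=W[...,:2]-[516,48]; t=np.radians(-26.5); X=r@[np.cos(t),np.sin(t)];Y=r@[-np.sin(t),np.cos(t)];Z=W[...,2]
for n,lo,hi in(('w',110,215),('n',-195,-110)):
    m=(d>0)&(Y>lo)&(Y<hi)&(abs(X)<110)&(Z>85)&(Z<140)
    print(n,m.sum(),*(np.percentile(q[m],[2,50,98]).round() for q in(X,Y,Z)))
E
```

```text
time: 8.65
tool_pos: [529.4, 40.0, 284.9]
tcp_rot: [179.9, -0.0, 63.5]
ft_force: [0.2, -0.9, -0.3]
finger_gap: -0.5
grip_force: 0.0
w 1581 [-79.  22.  91.] [129. 158. 186.] [ 90. 112. 123.]
n 1104 [-50.  31.  88.] [-181. -153. -132.] [ 89.  97. 110.]
```

View pics/s3b.png

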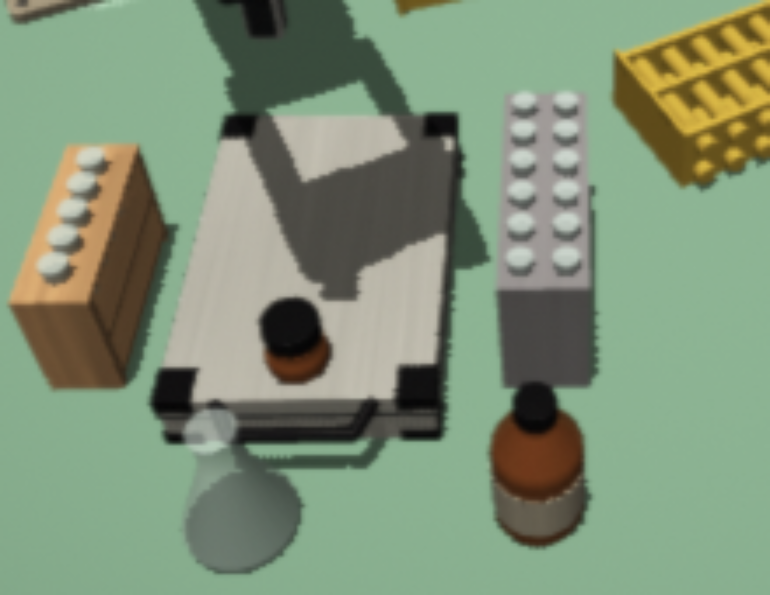

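Both racks now stand on their feet, the wide one's top at z≈112 and 123 and the narrow one's at 98 and 110. The jar, bottle and flask haven't moved.

```bash
python3 -c "
from bench import hand_in
print(hand_in())"
```

```text
the job is handed in; nothing more can be done
None
```

Job handed in at about 9 s of the 51 s allowed: both racks stand upright on their feet about where they were, and the jar, bottle and flask are still standing in place.

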